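# Set the bench shaker: speed dial to its stop and four clicks back, timer to the mark

### The arm

A 6-joint arm with a two-finger parallel gripper is mounted at the origin on the work surface. World frame = base frame: x ahead of the robot, y to its left, z up, the work surface at z = 0. Lengths are in m, angles in rad, forces in N, time in s.
With the tool pointing down it reaches from about 0.35 to 0.975 m from the base axis. Payload 4.9 kg.
Tool frame: the origin (TCP) lies on the centre line of the jaws, within the pads' length; the fingertips stand ctrl.tcp_to_tips ahead of it and the grasp point (between the pads) lies 3 mm ahead of it (ctrl.tcp_to_tips is the distance from the TCP to the fingertips, in m); z points along the fingers, y is the direction in which the jaws open and shut (so a half turn about z gives the same grasp; the last joint's range is limited). The gripper opens to 85 mm and grips with 20 to 120 N. Pads are 22 mm wide; open, the fingers measure 114 mm over their backs; the gripper's body (76 mm by 85 mm) begins 54 mm behind the grasp point. The pads swing forward as they close: fully open they stand 13 mm farther back than shut.
Start: joints at [-1.371, 0.053, 1.613, -0, 1.476, -0.119], TCP at [0.196, -0.593, 0.253] pointing down, gripper open.
Joint ranges: [-3.01, 3.01], [-1.01, 2.22], [0.06, 2.58], [-1.02, 4.17], [0.09, 2.62], [-3.14, 3.14]. Speed limits (rad/s): [2.57, 2.57, 3.14, 3.14, 3.14, 3.14].

### API

Orientations are given as a rotation vector (axis times angle).
In Python, from station import ctrl, vision gives the robot as it stands.
- The arm moves only by the tool jog_arm, never from a script. Its argument "deltas" is a list of rows, each a list of 7 numbers: the turn, a rotation vector about the tool's x, y, z in rad, then the shift along the tool's x, y, z in cm, then the opening, from 0 (shut) to 1 (fully open). A call has 1 to 12 rows; each row shifts and turns the commanded pose from where the row before left it, along the tool's axes as they then stand; what a row does not reach is not made up. A row lasts 1/12 s, in which the tool goes at most 41.7 mm and 7.16 degrees, less where a joint would pass 70% of its speed; a pose out of reach is approached as far as the arm can. A call with a gripper value outside its range is refused whole. The fingers move at their own pace and stop on an object; "grip_force" is the grip in N (left out, the last holds). Time passes only in rows, so rows that do not move let the fingers close. It gives the time, the measured TCP pose, the force and the opening at its end, in the units of the state.
- ctrl.get_obs(): the state, without advancing time (a new reading comes with each control period).
- vision.get_image(name): name is "scene" or "top" or "wrist"; returns (picture, depth): 400x640x3 uint8, red, green, blue; 400x640 float32, m along the optical axis (not along the pixel's ray), 0 where there is no reading.
- vision.calibration(name): a dict with "fx", "fy", "cx", "cy" (pixels), "rvec" (rotation vector, rad) and "tvec" (3), from world to camera coordinates, as OpenCV has them; the wrist camera has in their place "hand_eye" (4x4, takes a point from camera to tool coordinates, whose origin is the TCP and whose axes are the flange's). Camera axes: x right, y down, z forward; pixel columns grow to the right and rows downward; lengths in m; the calibration is good to about 2 mm. A picture is of the moment at which its call begins: read the wrist's pose just before it. calibration takes no time and is no camera call.
- ctrl.finish_job(): hands the job in, once; it reports no verdict.
The state is a dict: "t": time; "q": joint angles; "dq": joint speeds; "effort": joint torques, N m; "tool_pos": TCP position; "tool_rot": TCP orientation; "contact_force": force on the tool from outside, world axes, zero at the start; "wrist_torque": the same for the moment, N m; "opening": finger opening in m.
Only numpy, scipy, OpenCV 4.12 (cv2) and the standard library are available. Lean on these libraries where they do the work, as an engineer would, in place of code of your own. Each camera call takes 0.05 s, during which the arm holds its last target. There are 200 camera calls.

### The job

Get the bench shaker ready for its next run. On its sloping console, turn the speed dial (the left one as you face the console, with the round skirt) anticlockwise all the way to its stop, then clockwise exactly four clicks; also turn the timer knob to the right of it so that its pointer lines up with the raised mark on the ring around it. Leave both set and let go of, and do not disturb the glassware, racks and other things standing about.

Things in the scene. Friction and masses are not known exactly. Their poses are not given: they have to be found in the camera images.
- shaker: White bench shaker, 340 mm wide (y), fixed to the bench. Origin on its underside; x points from console to back, z up. Its front, a flat grey console 146 mm long, slopes at 35 degrees and faces away from the robot to its left; in this frame its face is centred at (-0.110, 0, 0.073), outward normal (-0.574, 0, 0.819). Behind it the machine is 115 mm high, platform top at 138 mm.
- dial_grip (a point): On the speed dial's axis (normal to the console), 31 mm above the console's face. The dial is the left control for one facing the console (82 mm to +y of the console's centre): black round skirt 68 mm across, 8 mm high, with a straight bar grip 56 mm long, 14 mm wide, from 8 to 40 mm above the face. Frame turns with the dial: z outward, y along the bar to its pointer end.
- dial_pointer (a point): Rim of the skirt at the dial's pointer end (the end with the white line), 34 mm from the axis, 8 mm above the face. At joint value 0 it points to the shaker's left (+y), at 1.571 straight up the slope. White ticks on the console mark the click positions, the longest tick the stop.
- speed_dial (a joint): Dial angle, rad: 0 at the anticlockwise stop (looking at the face), growing clockwise to a second stop at 3.14 (9 clicks). It springs into rest positions (clicks) every 20 degrees = 0.349 rad; the stop is rest position zero, so n clicks back is n x 0.349. About 0.12 N m carries it over a click; let go, it settles in the nearest one.
- timer_grip (a point): On the timer knob's axis (normal to the console), 31 mm above the face. The right control (82 mm to the shaker's -y of the console's centre): black hub 44 mm across, 8 mm high, bar grip 44 mm long, 12 mm wide, from 8 to 40 mm above the face, and a narrow pointer 6 mm wide, up to 20 mm high, reaching 36 mm from the axis. Frame turns with the knob: z outward, x along the bar to the pointer.
- pointer_tip (a point): Outer end of the timer knob's pointer, 36 mm from the axis, 6 mm above the console's face.
- timer_knob (a joint): Timer knob angle, rad: 0 when the pointer points straight up the slope, growing clockwise (looking at the console's face), travel -2.0 to 2.0. No clicks: it turns against a drag of 0.05 N m and stays where it is left.
- index_mark (a point): Inner end of the raised mark on the flat aluminium ring (76 to 92 mm diameter, 2 mm high) round the timer knob, 36 mm from the axis, 6 mm above the face: pointer_tip meets this point when the pointer is on the mark. The mark is a radial rib with a dark line on top, 14 mm long, 7 mm wide, 8 mm high. The ring is stiff and keeps still; the mark stands clockwise of where the pointer starts.
- tube_rack: Bystander: orange tube rack, 88 x 140 x 40 mm, standing on the shaker's platform; origin at the centre of its underside.
- dish_stack: Bystander: stack of three covered dishes, 90 mm diameter, 30 mm high, on the platform; origin at the centre of its underside.
- reagent_bottle: Bystander: amber bottle, 70 mm diameter, 140 mm high, beside the console, at the dial's end; origin at the centre of its underside.
- beaker: Bystander: glass beaker, 80 mm diameter, 95 mm high, beside the shaker's body, at the dial's end; origin at the centre of its underside.
- spatula: Bystander: steel spatula, 180 mm long, lying on the bench in front of the console; origin under it.
- glove_box: Bystander: cardboard box, 200 x 120 x 70 mm, on the bench at the right; origin at the centre of its underside.
- jar: Bystander: jar, 60 mm diameter, 70 mm high, on the bench at the left; origin at the centre of its underside.

How it is judged:
By the outcome, as a careful person would: the job done as asked, in the order asked, and still so for the second after the job is handed in, with the robot touching nothing.
It also fails if it takes over 72 s, if anything falls off the work surface, if the arm or the gripper's body presses on something with over 40 N, if the wrist force passes 120 N, or if a joint passes its speed limit or range.

## Working session

There is one attempt and no reset: what is moved stays moved. The work goes in short steps, Python scripts to look and compute and a tool call to move; the robot and the scene stay as the last step left them, time stands still between calls to the robot, and variables do not carry over. Pictures are saved under pics/ and viewed, about 8 in all and at most 12, crops included, and the job is handed in when it is done.

Besides the shell and the picture viewer there is one more tool, called after ">>>" as name([rows], argument=value, ...), one row to a line, values as JSON. jog_arm: Moves the arm, as the interface text tells. Its arguments: {"type":"object","properties":{"deltas":{"type":"array"},"grip_force":{"type":"number"}},"required":["deltas"]}

```bash
ls; mkdir -p pics
cat > h.py <<'E'
import numpy as np, cv2
from scipy.spatial.transform import Rotation as R
from station import ctrl, vision
def cam(n, obs=None):
    c=vision.calibration(n)
    K=np.array([[c['fx'],0,c['cx']],[0,c['fy'],c['cy']],[0,0,1]])
    if 'rvec' in c:
        Rw=R.from_rotvec(np.ravel(c['rvec'])).as_matrix(); t=np.ravel(c['tvec'])
    else:
        T=np.eye(4);T[:3,:3]=R.from_rotvec(obs['tool_rot']).as_matrix();T[:3,3]=obs['tool_pos']
        M=np.linalg.inv(T@np.array(c['hand_eye'])); Rw=M[:3,:3];t=M[:3,3]
    return K,Rw,t
def shot(n,f):
    o=ctrl.get_obs(); im,d=vision.get_image(n)
    K,Rw,t=cam(n,o); cv2.imwrite(f'pics/{f}.png',im[:,:,::-1])
    np.savez(f'pics/{f}.npz',im=im,d=d,K=K,R=Rw,t=t); return f
def cloud(f):
    z=np.load(f'pics/{f}.npz'); d=z['d'].astype(float);K=z['K']
    v,u=np.mgrid[:d.shape[0],:d.shape[1]]
    p=np.stack([(u-K[0,2])/K[0,0]*d,(v-K[1,2])/K[1,1]*d,d],-1)
    P=(p-z['t'])@z['R']; P[d<=0]=np.nan
    return z['im'],P
def proj(f,X):
    z=np.load(f'pics/{f}.npz'); p=np.asarray(X)@z['R'].T+z['t']; p=p@z['K'].T
    return p[...,:2]/p[...,2:]
E
python3 - <<'E'
from h import *
o=ctrl.get_obs(); print(o, ctrl.tcp_to_tips)
for n in ('scene','top','wrist'): shot(n,n+'0')
a=cv2.imread('pics/scene0.png');b=cv2.imread('pics/top0.png')
for n in('scene','top'):
  z=np.load(f'pics/{n}0.npz');print(n,-z['R'].T@z['t'],z['R'][2],z['K'][0,0])
E
```

```text
pics
{'t': 0.0, 'q': array([-1.37103619e+00,  5.33768816e-02,  1.61430071e+00,  1.44235338e-05,
        1.47599664e+00, -1.18959470e-01]), 'dq': array([-1.07042626e-03,  3.86796649e-04,  6.06058039e-04,  7.60280876e-05,
        5.79600497e-04,  1.91752557e-04]), 'effort': array([ 4.54221595e-05, -3.93680656e+01, -3.70176995e+01, -1.01091005e-04,
        6.92506816e-03,  1.15312679e-05]), 'tool_pos': array([ 0.19575654, -0.59294237,  0.25204655]), 'tool_rot': array([-3.09973202e+00, -4.98194981e-01,  1.09455586e-04]), 'contact_force': array([-0.66190534, -0.69319552, -0.15719279]), 'wrist_torque': array([ 0.03740648, -0.01653947, -0.00386458]), 'opening': 0.08510879581274347} 0.022
scene [ 1.38644713 -0.35412777  1.226393  ] [-0.54911543  0.25392349 -0.79623809] 481.61523743027374
top [0.55147592 0.00372847 1.16598548] [ 0.05474276 -0.00801591 -0.99846831] 388.12329986335914
```

View pics/scene0.png

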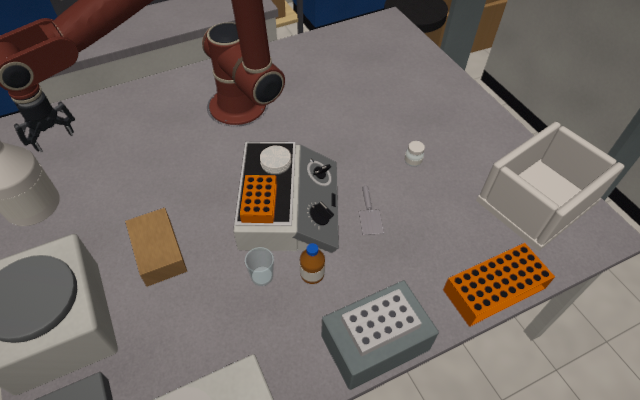

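View pics/top0.png

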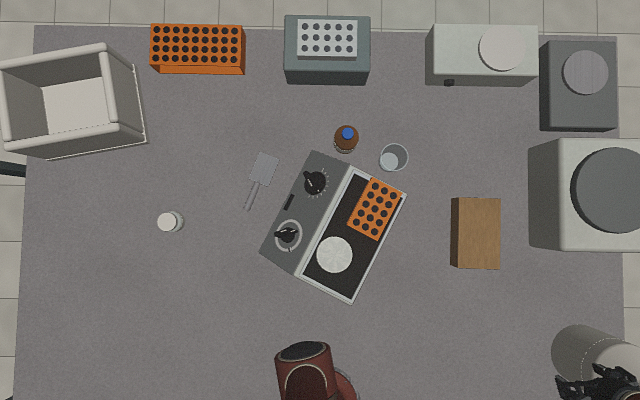

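Run:
```python
from h import *
for f in('top0','scene0'):
    im,P=cloud(f)
    for p in ([(315,152),(262,252),(350,168),(298,276),(314,180),(289,233)] if f=='top0' else [(298,150),(337,155),(339,247),(300,240),(320,213),(319,173)]):
        print(f,p,P[p[1],p[0]].round(3))
# console plane from top: gray pixels
im,P=cloud('top0')
m=np.zeros(im.shape[:2],np.uint8)
cv2.fillPoly(m,[np.array([(312,156),(343,168),(295,270),(266,250)])],1)
for f in('top0',):
    X=P[(m>0)&np.isfinite(P[...,2])]
    rng=np.random.default_rng(0);best=0
    for _ in range(500):
        a=X[rng.choice(len(X),3)];n=np.cross(a[1]-a[0],a[2]-a[0]);n/=np.linalg.norm(n)+1e-12
        i=abs((X-a[0])@n)<.002
        if i.sum()>best:best=i.sum();b=i
    c=X[b].mean(0);n=np.linalg.svd(X[b]-c)[2][2];n*=np.sign(n[2])
    print(best,len(X),c,n,np.degrees(np.arccos(n[2])),np.degrees(np.arctan2(-n[1],-n[0])))
a=cv2.resize(cv2.imread('pics/top0.png')[140:285,250:360],None,fx=4,fy=4,interpolation=cv2.INTER_CUBIC)
b=cv2.resize(cv2.imread('pics/scene0.png')[140:260,230:350],None,fx=4,fy=4,interpolation=cv2.INTER_CUBIC)
h=min(a.shape[0],b.shape[0]);w=800
o=np.zeros((580,920,3),np.uint8);o[:a.shape[0],:a.shape[1]]=a;o[:b.shape[0],440:920]=b
cv2.imwrite('pics/crop.png',o[:,:])
```

```text
top0 (315, 152) [0.737 0.027 0.041]
top0 (262, 252) [0.445 0.174 0.04 ]
top0 (350, 168) [ 0.683 -0.071  0.113]
top0 (298, 276) [0.389 0.065 0.114]
top0 (314, 180) [0.65  0.027 0.092]
top0 (289, 233) [0.503 0.093 0.098]
scene0 (298, 150) [0.41  0.066 0.111]
scene0 (337, 155) [ 0.392  0.22  -0.002]
scene0 (339, 247) [ 0.727  0.052 -0.002]
scene0 (300, 240) [ 0.7   -0.062  0.075]
scene0 (320, 213) [0.65  0.026 0.091]
scene0 (319, 173) [0.511 0.091 0.091]
2415 3802 [0.55885188 0.05267783 0.08011898] [0.2576102  0.51174567 0.81960561] 34.954666792451796 -116.72045438526774
```

```bash
cat >> h.py <<'E'
# console frame: origin at face centre C, ex = up the slope, ey = shaker left (+y), ez = outward normal
def console(yaw,C):
    x=np.array([np.cos(yaw),np.sin(yaw),0]);z=np.array([0,0,1.]);y=np.cross(z,x)
    a=np.radians(35); n=-np.sin(a)*x+np.cos(a)*z; u=np.cos(a)*x+np.sin(a)*z
    return np.stack([u,y,n],1),np.asarray(C)   # columns; right-handed: u x y = n
def rect(f,B,C,h,s=2000,hx=.085,hy=.18):
    # view facing the console: up = upslope, left = +y_s ; plane at height h
    W,H=int(2*hy*s),int(2*hx*s)
    c,r=np.meshgrid(np.arange(W),np.arange(H))
    L=np.stack([hx-r/s,hy-c/s,np.full(c.shape,h)],-1)
    uv=proj(f,L@B.T+C).astype(np.float32)
    return cv2.remap(np.load(f'pics/{f}.npz')['im'][:,:,::-1].copy(),uv[...,0],uv[...,1],cv2.INTER_CUBIC)
E
python3 - <<'E'
from h import *
yaw=np.radians(-116.7)
B,_=console(yaw,[0,0,0])
for f in('top0','scene0'):
    im,P=cloud(f); Q=P-np.array([.5589,.0527,.0801]); L=Q@B
    near=(np.abs(L[...,2])<.004)&(np.abs(L[...,0])<.1)&(np.abs(L[...,1])<.22)
    l=L[near]
    print(f,len(l),'up',np.percentile(l[:,0],[.5,1,2,98,99,99.5]).round(4),'y',np.percentile(l[:,1],[.3,1,2,98,99,99.7]).round(4), 'medz',np.median(l[:,2]).round(4))
    # controls: points above face 0.03..0.045
    t=L[(L[...,2]>.034)&(L[...,2]<.046)&(np.abs(L[...,0])<.06)&(np.abs(L[...,1])<.15)]
    for s in (1,-1):
        k=t[t[:,1]*s>0]; print(s,len(k),k.mean(0).round(4),k.min(0).round(3),k.max(0).round(3))
C0=[.5589,.0527,.0801]
o=np.vstack([rect('top0',B,C0,0),rect('scene0',B,C0,0)])
cv2.imwrite('pics/rect1.png',cv2.resize(o,(640,int(640*o.shape[0]/o.shape[1]))))
E
```

```text
top0 4888 up [-0.0853 -0.0843 -0.0822  0.0974  0.0989  0.0995] y [-0.162  -0.1591 -0.1559  0.1708  0.1737  0.2099] medz -0.0001
1 87 [-0.0117  0.0877  0.0395] [-0.039  0.069  0.034] [0.013 0.106 0.044]
-1 68 [-0.0113 -0.0753  0.0388] [-0.033 -0.094  0.034] [ 0.005 -0.058  0.043]
scene0 3082 up [-0.0853 -0.084  -0.0827  0.0969  0.0982  0.0991] y [-0.1618 -0.1594 -0.1558  0.1733  0.175   0.1765] medz 0.0006
1 85 [-0.0119  0.09    0.0395] [-0.04   0.068  0.034] [0.013 0.107 0.044]
-1 43 [-0.0115 -0.0742  0.0397] [-0.031 -0.09   0.034] [ 0.008 -0.058  0.045]
```

View pics/rect1.png

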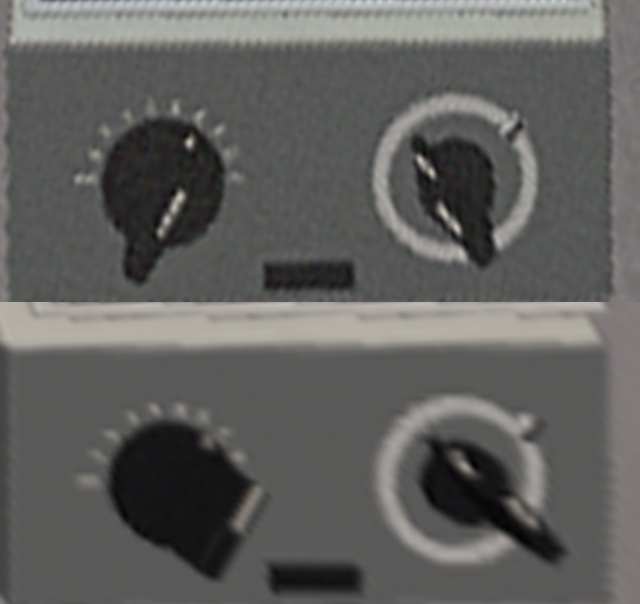

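```bash
cat >> h.py <<'E'
YAW=np.radians(-116.7); C0=np.array([.5589,.0527,.0801]); B,_=console(YAW,C0)
C=C0+B@[-.0125,.0068,0]
def face(l): return C+B@np.asarray(l,float)
def Rtool(ang):   # tool z = -normal; tool y (jaws) perpendicular to a bar lying at face angle ang (deg clockwise from upslope)
    a=np.radians(ang); bar=B@[np.cos(a),-np.sin(a),0]   # clockwise seen from outside, +y is left
    z=-B[:,2]; x=bar; return np.stack([x,np.cross(z,x),z],1)
def delta(Rt,pt,o=None):
    o=o or ctrl.get_obs(); R0=R.from_rotvec(o['tool_rot']).as_matrix()
    rv=R.from_matrix(R0.T@Rt).as_rotvec(); d=Rt.T@(np.asarray(pt)-o['tool_pos']); d0=R0.T@(np.asarray(pt)-o['tool_pos'])
    return rv,d*100,d0*100
def q6guess(Rt,q1,q23):
    M=(R.from_euler('ZY',[q1,q23]).as_matrix()).T@Rt@R.from_euler('z',-np.pi/2).as_matrix()
    q5=np.arccos(M[2,2]); return np.array([np.arctan2(M[1,2],M[0,2]),q5,np.arctan2(M[2,1],-M[2,0])])
E
python3 - <<'E'
from h import *
o=ctrl.get_obs();print(q6guess(R.from_rotvec(o['tool_rot']).as_matrix(),o['q'][0],o['q'][1]+o['q'][2]),o['q'][3:])
for ang in (120,30,-60,-90,0,-150,180):
    print(ang,[q6guess(Rtool(ang),.2,q).round(2) for q in (1.5,1.8)],q6guess(Rtool(ang),.38,1.7).round(2))
print('dial',face([0,.082,.034]),'timer',face([0,-.082,.034]),C)
im,P=cloud('top0')
for n,p in dict(bottle=(348,132),beaker=(394,150),rack=(375,208),dish=(334,254),carb=(580,350)).items():
    print(n,P[p[1],p[0]].round(3),((P[p[1],p[0]]-C)@B).round(3))
q=P[330:400,540:640].reshape(-1,3);q=q[q[:,2]>.05];print(np.nanmin(q,0),np.nanmax(q,0))
E
```

```text
[ 5.17268751e-06  1.47599944e+00 -1.19004496e-01] [ 5.17268751e-06  1.47599944e+00 -1.19004496e-01]
120 [array([-0.52,  1.99, -0.51]), array([-0.47,  1.73, -0.36])] [-0.41  1.9  -0.24]
30 [array([-0.52,  1.99, -2.08]), array([-0.47,  1.73, -1.93])] [-0.41  1.9  -1.81]
-60 [array([-0.52,  1.99,  2.63]), array([-0.47,  1.73,  2.78])] [-0.41  1.9   2.9 ]
-90 [array([-0.52,  1.99,  2.11]), array([-0.47,  1.73,  2.25])] [-0.41  1.9   2.37]
0 [array([-0.52,  1.99, -2.61]), array([-0.47,  1.73, -2.46])] [-0.41  1.9  -2.34]
-150 [array([-0.52,  1.99,  1.06]), array([-0.47,  1.73,  1.21])] [-0.41  1.9   1.33]
180 [array([-0.52,  1.99,  0.53]), array([-0.47,  1.73,  0.68])] [-0.41  1.9   0.8 ]
dial [0.65159458 0.03937023 0.10078146] timer [0.50508167 0.11305855 0.10078146] [0.56957568 0.05879222 0.07293029]
bottle [ 0.776 -0.062  0.14 ] [0.051 0.239 0.046]
beaker [ 0.749 -0.206  0.032] [ 0.104  0.279 -0.123]
rack [ 0.573 -0.131  0.178] [ 0.198  0.089 -0.011]
dish [ 0.454 -0.029  0.167] [ 0.161 -0.063  0.003]
carb [ 0.205 -0.69   0.116] [ 0.707  0.011 -0.442]
[ 0.09366285 -0.79829814  0.05000842] [ 0.24658385 -0.51960917  0.48042337]
```

Run:
```python
from h import *
o=ctrl.get_obs();R0=R.from_rotvec(o['tool_rot']).as_matrix();p=o['tool_pos']
A=p+[0.02,.15,.05];M=np.array([.55,-.12,.33]);T=face([0,.03,.2])
print('target',T)
for a,b in((p,A),(A,M)): print((R0.T@(b-a)*100).round(2),np.linalg.norm(b-a))
rv,d,_=delta(Rtool(210),T);print('rot',rv,np.degrees(np.linalg.norm(rv)));Rt=Rtool(210)
print((Rt.T@(T-M)*100).round(2))
print(vision.calibration('wrist')['hand_eye'])
```

```text
target [0.64792058 0.147796   0.2367607 ]
[  6.6  -13.63  -4.98] 0.1593737745050923
[ 41.86 -20.21  -2.73] 0.4656319659190102
rot [-0.37457739 -0.48629947 -0.25381204] 38.05819887510609
[ 23.08 -17.12  -8.61]
[[ 1.24470642e-03 -9.60916028e-01 -2.76837203e-01  7.11328248e-02]
 [ 9.99999186e-01  1.27331826e-03  7.64112749e-05  9.05664100e-04]
 [ 2.79077047e-04 -2.76837073e-01  9.60916831e-01 -1.21227309e-01]
 [ 0.00000000e+00  0.00000000e+00  0.00000000e+00  1.00000000e+00]]
```

>>> jog_arm([
  [0,0,0,1.32,-2.73,-1.0,1],
  [0,0,0,1.32,-2.73,-1.0,1],
  [0,0,0,1.32,-2.73,-1.0,1],
  [0,0,0,1.32,-2.73,-1.0,1],
  [0,0,0,1.32,-2.73,-1.0,1],
  [0,0,0,3.22,-1.55,-0.21,1],
  [0,0,0,3.22,-1.55,-0.21,1],
  [0,0,0,3.22,-1.55,-0.21,1],
  [0,0,0,3.22,-1.55,-0.21,1],
  [0,0,0,3.22,-1.55,-0.21,1],
  [0,0,0,3.22,-1.55,-0.21,1],
  [0,0,0,3.22,-1.55,-0.21,1],
])

```text
t: 1.15
tool_pos: [0.3967, -0.2679, 0.3179]
tool_rot: [3.102, 0.498, 0.0]
contact_force: [0.6, -0.6, -0.3]
opening: 0.0855
```

>>> jog_arm([
  [0,0,0,3.22,-1.55,-0.21,0.6],
  [0,0,0,3.22,-1.55,-0.21,0.6],
  [0,0,0,3.22,-1.55,-0.21,0.6],
  [0,0,0,3.22,-1.55,-0.21,0.6],
  [0,0,0,3.22,-1.55,-0.21,0.6],
  [-0.0535,-0.0695,-0.0363,0,0,0,0.6],
  [-0.0535,-0.0695,-0.0363,0,0,0,0.6],
  [-0.0535,-0.0695,-0.0363,0,0,0,0.6],
  [-0.0535,-0.0695,-0.0363,0,0,0,0.6],
  [-0.0535,-0.0695,-0.0363,0,0,0,0.6],
  [-0.0535,-0.0695,-0.0363,0,0,0,0.6],
  [-0.0535,-0.0695,-0.0363,0,0,0,0.6],
])

```text
t: 2.15
tool_pos: [0.5246, -0.1452, 0.3286]
tool_rot: [2.523, 0.757, -0.574]
contact_force: [0.1, -0.1, -0.5]
opening: 0.0512
```

Run:
```python
from h import *
o=ctrl.get_obs();print(o['q'].round(3))
rv,d,d0=delta(Rtool(210),face([0,.03,.2]));print(rv,d0,d)
```

```text
[-0.146 -0.042  1.662 -0.588  1.711  0.813]
[0.00415875 0.00380998 0.00161185] [ 25.97517283 -17.40123986 -10.83898075] [ 25.98802434 -17.48783854 -10.66744347]
```

>>> jog_arm([
  [0,0,0,2.6,-1.74,-1.08,0.6],
  [0,0,0,2.6,-1.74,-1.08,0.6],
  [0,0,0,2.6,-1.74,-1.08,0.6],
  [0,0,0,2.6,-1.74,-1.08,0.6],
  [0,0,0,2.6,-1.74,-1.08,0.6],
  [0,0,0,2.6,-1.74,-1.08,0.6],
  [0,0,0,2.6,-1.74,-1.08,0.6],
  [0,0,0,2.6,-1.74,-1.08,0.6],
  [0,0,0,2.6,-1.74,-1.08,0.6],
  [0,0,0,2.6,-1.74,-1.08,0.6],
  [0,0,0,0,0,0,0.6],
])

```text
t: 3.07
tool_pos: [0.6487, 0.152, 0.233]
tool_rot: [2.525, 0.764, -0.576]
contact_force: [-0.7, -0.2, -0.7]
opening: 0.0513
```

Run:
```python
from h import *
o=ctrl.get_obs();print(o['q'].round(3),o['tool_pos'])
shot('wrist','w1')
im,P=cloud('w1')
L=(P-C)@B
m=(abs(L[...,0])<.07)&(abs(L[...,1])<.17)
f=L[m&(abs(L[...,2])<.006)];print('face z',np.median(f[:,2]),len(f))
A=np.c_[f[:,:2],np.ones(len(f))];print('tilt',np.linalg.lstsq(A,f[:,2],rcond=None)[0])
for s in(1,-1):
    k=L[m&(L[...,2]>.037)&(L[...,2]<.044)&(L[...,1]*s>.04)&(L[...,1]*s<.125)]
    print(s,len(k),k.mean(0),k.min(0),k.max(0), np.degrees(cv2.minAreaRect(k[:,:2].astype(np.float32)*1000)[2]*np.pi/180),cv2.minAreaRect(k[:,:2].astype(np.float32)*1000)) if len(k)>10 else print(s,len(k))
r=np.vstack([rect('w1',B,C,.008),np.zeros((4,720,3),np.uint8)]);
cv2.imwrite('pics/w1r.png',np.vstack([cv2.imread('pics/w1.png')[:, :], cv2.resize(rect('w1',B,C,.008,1700),(640,302))])[:700])
```

```text
[ 0.282  0.427  1.289 -0.453  1.844  1.235] [0.64865505 0.15198679 0.2329676 ]
face z 0.0024303255131270666 28365
tilt [-0.00222195  0.00317331  0.00240175]
1 820 [-0.00350205  0.08225042  0.0423027 ] [-0.02919226  0.06325264  0.03705489] [0.0247411  0.10090216 0.04393964] 60.53091049194336 ((-2.160562515258789, 82.07530212402344), (14.360865592956543, 55.60708236694336), 60.53091049194336)
-1 456 [-0.00339004 -0.08135544  0.04138602] [-0.02101005 -0.09883943  0.03700635] [ 0.0134564  -0.0639724   0.04370132] 42.0941276550293 ((-1.6511154174804688, -81.25359344482422), (43.54844665527344, 12.558188438415527), 42.0941276550293)
```

View pics/w1r.png

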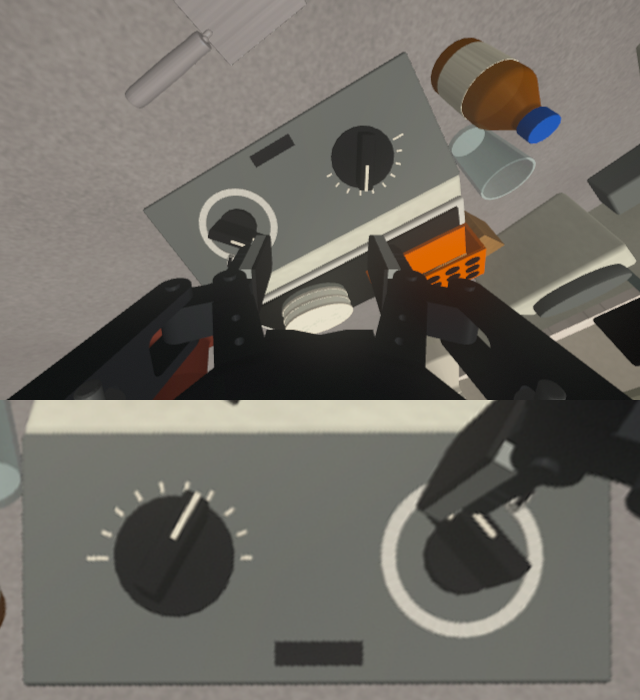

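Run:
```python
from h import *
o=ctrl.get_obs()
im,P=cloud('w1');T=(P-o['tool_pos'])@R.from_rotvec(o['tool_rot']).as_matrix()
k=T[(abs(T[...,0])<.02)&(abs(T[...,1])<.06)&(T[...,2]<.06)]
print(len(k),np.percentile(k[:,2],[50,90,99,99.9]),k[k[:,2]>.0].mean(0))
for p in [(-.0015,.082,.1),(-.0015,.082,.037)]: print(*delta(Rtool(210),face(p))[:2])
```

```text
42114 [-0.05506185 -0.02802234  0.00852363  0.01600943] [ 0.00657003 -0.00043189  0.00718346]
[0.00164443 0.00334854 0.00444223] [2.48910698 4.62605868 9.9176923 ]
[0.00164443 0.00334854 0.00444223] [ 2.48910698  4.62605868 16.2176923 ]
```

>>> jog_arm([
  [0,0,0,0.62,1.16,2.48,0.6],
  [0,0,0,0.62,1.16,2.48,0.6],
  [0,0,0,0.62,1.16,2.48,0.6],
  [0.0016,0.0033,0.0044,0.62,1.16,2.48,0.6],
  [0,0,0,0,0,1.5,0.6],
  [0,0,0,0,0,1.5,0.6],
  [0,0,0,0,0,1.5,0.6],
  [0,0,0,0,0,0.8,0.6],
  [0,0,0,0,0,0,0.6],
  [0,0,0,0,0,0,0.6],
])

```text
t: 3.95
tool_pos: [0.6556, 0.0449, 0.1141]
tool_rot: [2.531, 0.751, -0.567]
contact_force: [0.4, 0.5, 0.3]
opening: 0.0516
```

Run:
```python
from h import *
o=ctrl.get_obs();print(((o['tool_pos']-C)@B).round(4),o['contact_force'].round(1),o['q'].round(3))
print(*delta(Rtool(210),face([-.0015,.082,.036]))[:2])
```

```text
[0.0021 0.0831 0.0488] [0.4 0.5 0.3] [ 0.14   0.475  1.432 -0.49   1.606  1.21 ]
[-0.00014683 -0.00264566 -0.00439966] [ 0.25634543 -0.27672809  1.27884949]
```

>>> jog_arm([
  [0,-0.0026,-0.0044,0.25,-0.27,0,0.6],
  [0,0,0,0,0,0.64,0.6],
  [0,0,0,0,0,0.64,0.6],
  [0,0,0,0,0,0,0.6],
  [0,0,0,0,0,0,0.6],
])

```text
t: 4.37
tool_pos: [0.6524, 0.041, 0.1007]
tool_rot: [2.529, 0.756, -0.573]
contact_force: [0.0, 0.3, -0.5]
opening: 0.0511
```

Run:
```python
from h import *
o=ctrl.get_obs();print(((o['tool_pos']-C)@B).round(4),o['contact_force'].round(1),o['wrist_torque'].round(2))
print(*delta(Rtool(210),face([-.0015,.082,.036]))[:2])
```

```text
[-0.0015  0.082   0.035 ] [ 0.   0.3 -0.5] [ 0.24 -0.1  -0.  ]
[-0.0007245   0.0011132   0.00020403] [-0.00266908 -0.00133657 -0.1024126 ]
```

Good. Close on the bar.

>>> jog_arm([
  [0,0,0,0,0,-0.1,0.3],
  [0,0,0,0,0,0,0],
  [0,0,0,0,0,0,0],
  [0,0,0,0,0,0,0],
  [0,0,0,0,0,0,0],
  [0,0,0,0,0,0,0],
  [0,0,0,0,0,0,0],
  [0,0,0,0,0,0,0],
], grip_force=45)

```text
t: 5.03
tool_pos: [0.6523, 0.0434, 0.1022]
tool_rot: [2.532, 0.757, -0.573]
contact_force: [-2.9, 6.2, 1.0]
opening: 0.0133
```

```bash
cat >> h.py <<'E'
def st():
    o=ctrl.get_obs();Rt=R.from_rotvec(o['tool_rot']).as_matrix();x=B.T@Rt[:,0];
    print('t',round(o['t'],2),'tcp@face mm',((o['tool_pos']-C)@B*1e3).round(1),'ang',round(np.degrees(np.arctan2(-x[1],x[0]))%360,2),'tilt',np.degrees(np.arccos(-Rt[:,2]@B[:,2])).round(2),
     'F face',(o['contact_force']@B).round(1),'M face',(o['wrist_torque']@B).round(3),'open',round(o['opening'],4),'q',o['q'].round(2))
E
python3 -c "from h import *;st()"
```

```text
t 5.03 tcp@face mm [-2.5 80.8 37.4] ang 209.93 tilt 0.19 F face [-2.9 -5.4  3.2] M face [-0.783  0.556 -0.068] open 0.0133 q [ 0.14  0.48  1.44 -0.49  1.59  1.21]
```

>>> jog_arm([
  [0,0,0,0,-0.18,0,0],
  [0,0,-0.1,0,0,0,0],
  [0,0,-0.1,0,0,0,0],
  [0,0,-0.1,0,0,0,0],
  [0,0,-0.1,0,0,0,0],
  [0,0,-0.1,0,0,0,0],
  [0,0,-0.1,0,0,0,0],
  [0,0,-0.1,0,0,0,0],
  [0,0,-0.1,0,0,0,0],
  [0,0,-0.1,0,0,0,0],
  [0,0,-0.1,0,0,0,0],
])

```text
t: 5.95
tool_pos: [0.6526, 0.0434, 0.1021]
tool_rot: [1.988, 2.018, -0.848]
contact_force: [0.3, 2.3, 0.4]
opening: 0.0133
```

```bash
python3 -c "from h import *;st()"
```

```text
t 5.95 tcp@face mm [-2.5 81.1 37.4] ang 152.45 tilt 0.09 F face [-1.6 -0.7  1.6] M face [0.056 0.439 0.061] open 0.0133 q [ 0.14  0.48  1.44 -0.49  1.59  0.21]
```

>>> jog_arm([
  [0,0,-0.1,0,0,0,0],
  [0,0,-0.1,0,0,0,0],
  [0,0,-0.1,0,0,0,0],
  [0,0,-0.1,0,0,0,0],
  [0,0,-0.1,0,0,0,0],
  [0,0,-0.1,0,0,0,0],
  [0,0,-0.1,0,0,0,0],
  [0,0,-0.1,0,0,0,0],
  [0,0,-0.1,0,0,0,0],
  [0,0,-0.1,0,0,0,0],
  [0,0,-0.09,0,0,0,0],
  [0,0,0,0,0,0,0],
])

```text
t: 6.95
tool_pos: [0.6528, 0.0436, 0.1019]
tool_rot: [-0.668, -2.795, 0.879]
contact_force: [1.9, 2.0, -0.0]
opening: 0.013
```

```bash
python3 -c "from h import *;st()"
```

```text
t 6.95 tcp@face mm [-2.9 81.2 37.4] ang 90.19 tilt 0.15 F face [-2.1  0.8  1.5] M face [0.199 0.822 0.205] open 0.013 q [ 0.14  0.48  1.44 -0.49  1.59 -0.88]
```

>>> jog_arm([
  [0,0,-0.03,0,0,0,0],
  [0,0,-0.03,0,0,0,0],
  [0,0,0,0,0,0,0],
  [0,0,0,0,0,0,0],
])

```text
t: 7.28
tool_pos: [0.6528, 0.0435, 0.102]
tool_rot: [-0.589, -2.799, 0.868]
contact_force: [2.0, 4.7, 0.9]
opening: 0.0133
```

```bash
python3 -c "from h import *;st()"
```

```text
t 7.28 tcp@face mm [-2.8 81.2 37.4] ang 87.08 tilt 0.15 F face [-3.6 -0.3  3.7] M face [-0.005  1.08  -1.165] open 0.0133 q [ 0.14  0.48  1.44 -0.49  1.59 -0.93]
```

>>> jog_arm([
  [0,0,0.05,0,0,0,0],
  [0,0,0.1,0,0,0,0],
  [0,0,0.1,0,0,0,0],
  [0,0,0.1,0,0,0,0],
  [0,0,0.1,0,0,0,0],
  [0,0,0.1,0,0,0,0],
  [0,0,0.1,0,0,0,0],
  [0,0,0.1,0,0,0,0],
])

```text
t: 7.95
tool_pos: [0.6527, 0.0434, 0.1021]
tool_rot: [1.613, 2.446, -0.915]
contact_force: [3.1, 3.1, 1.5]
opening: 0.0133
```

```bash
python3 -c "from h import *;st()"
```

```text
t 7.95 tcp@face mm [-2.6 81.2 37.4] ang 130.13 tilt 0.11 F face [-2.6  1.4  3.6] M face [0.278 0.796 0.29 ] open 0.0133 q [ 0.14  0.48  1.44 -0.49  1.59 -0.18]
```

Remaining 39.9° = 0.696 rad.

>>> jog_arm([
  [0,0,0.1,0,0,0,0],
  [0,0,0.1,0,0,0,0],
  [0,0,0.1,0,0,0,0],
  [0,0,0.1,0,0,0,0],
  [0,0,0.1,0,0,0,0],
  [0,0,0.1,0,0,0,0],
  [0,0,0.09,0,0,0,0],
  [0,0,0,0,0,0,0],
  [0,0,0,0,0,0,0],
])

```text
t: 8.7
tool_pos: [0.6524, 0.0434, 0.1022]
tool_rot: [2.209, 1.666, -0.781]
contact_force: [1.6, 4.5, 1.3]
opening: 0.0132
```

```bash
python3 -c "from h import *;st()"
```

```text
t 8.7 tcp@face mm [-2.4 81.  37.4] ang 169.25 tilt 0.06 F face [-3.1 -0.6  3.8] M face [-0.004  0.724 -0.152] open 0.0132 q [ 0.14  0.48  1.45 -0.49  1.59  0.5 ]
```

>>> jog_arm([
  [0,0,0,0,0,0,0.6],
  [0,0,0,0,0,0,0.6],
  [0,0,0,0,0,0,0.6],
  [0,0,0,0,0,0,0.6],
  [0,0,0,0,0,-1,0.6],
  [0,0,0,0,0,-3,0.6],
  [0,0,0,0,0,-3,0.6],
  [0,0,0,0,0,-3,0.6],
  [0,0,0,0,0,-3,0.6],
  [0,0,0,0,0,-3,0.6],
  [0,0,0.094,0,0,0,0.6],
  [0,0,0.094,0,0,0,0.6],
])

```text
t: 9.7
tool_pos: [0.6949, 0.1265, 0.2366]
tool_rot: [2.326, 1.424, -0.722]
contact_force: [0.2, -0.5, -0.7]
opening: 0.0512
```

Run:
```python
from h import *
st();print(*delta(Rtool(180),face([.05,0,.2]))[:2])
```

```text
t 9.7 tcp@face mm [ -1.8  81.5 201.1] ang 180.44 tilt 0.32 F face [-0.1  0.4 -0.8] M face [-0.006  0.284  0.047] open 0.0512 q [ 0.23  0.5   1.19 -0.47  1.84  0.67]
[ 0.00427225 -0.0036736  -0.00771439] [-5.17534361 -8.15384415  0.10520929]
```

>>> jog_arm([
  [0,0,0,-1.72,-2.72,0,0.6],
  [0,0,0,-1.72,-2.72,0,0.6],
  [0,0,0,-1.72,-2.72,0,0.6],
  [0,0,0,0,0,0,0.6],
  [0,0,0,0,0,0,0.6],
])

```text
t: 10.12
tool_pos: [0.6008, 0.1244, 0.2638]
tool_rot: [2.323, 1.43, -0.729]
contact_force: [0.7, 0.1, 0.2]
opening: 0.0515
```

Run:
```python
from h import *
st();shot('wrist','w2')
im,P=cloud('w2');L=(P-C)@B
m=(abs(L[...,0])<.07)&(abs(L[...,1])<.17)
f=L[m&(abs(L[...,2])<.006)];print('face z',np.median(f[:,2]),len(f))
for s in(1,-1):
    k=L[m&(L[...,2]>.037)&(L[...,2]<.046)&(L[...,1]*s>.04)&(L[...,1]*s<.125)]
    print(s,len(k),k.mean(0),cv2.minAreaRect(k[:,:2].astype(np.float32)*1000))
# dial and timer rectified separately at pointer/skirt plane heights
Z=float(np.median(f[:,2]))
a=rect('w2',B,C,.008+Z,3000);b=rect('w2',B,C,.040+Z,3000)
S=3000;cx=lambda y:int((.18-y)*S)
crop=lambda i,y,h:i[int((.085)*S)-h:int(.085*S)+h,cx(y)-h:cx(y)+h]
cv2.imwrite('pics/w2r.png',np.vstack([np.hstack([crop(a,.082,145),crop(a,-.082,145)]),np.hstack([crop(b,.082,145),crop(b,-.082,145)])]))
```

```text
t 10.12 tcp@face mm [ 50.   -1.6 198. ] ang 180.1 tilt 0.11 F face [-0.3  0.6  0.4] M face [ 0.009  0.237 -0.014] open 0.0515 q [ 0.26  0.28  1.42 -0.46  1.85  0.69]
face z 0.0024840560187654164 36701
1 953 [-0.00300789  0.08131861  0.04239121] ((-2.2565345764160156, 82.2234878540039), (55.9317741394043, 14.561750411987305), 10.084437370300293)
-1 639 [-0.00188959 -0.08088134  0.0416907 ] ((-1.3040733337402344, -81.34968566894531), (43.47233200073242, 12.433298110961914), 40.804527282714844)
```

View pics/w2r.png

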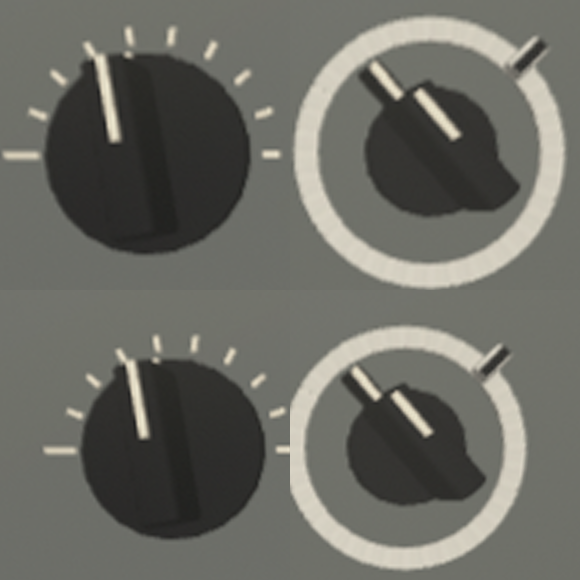

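```bash
cat >> h.py <<'E'
def polar(f,c,h,r0,r1,a0,a1,da=.5,nr=40):
    a=np.radians(np.arange(a0,a1,da));r=np.linspace(r0,r1,nr);A,Rr=np.meshgrid(a,r)
    L=np.stack([c[0]+Rr*np.cos(A),c[1]-Rr*np.sin(A),np.full(A.shape,h)],-1)
    uv=proj(f,L@B.T+C).astype(np.float32)
    return cv2.cvtColor(cv2.remap(np.load(f'pics/{f}.npz')['im'],uv[...,0],uv[...,1],cv2.INTER_CUBIC),cv2.COLOR_RGB2GRAY)
def mark(f,c,Z,a0=25,a1=70):
    g=polar(f,c,.008+Z,.037,.049,a0,a1).mean(0);a=np.arange(a0,a1,.5)
    i=np.argmin(g);w=np.clip(g[max(i-8,0):i+9].max()*.6-g,0,None);w[:max(i-8,0)]=0;w[i+9:]=0
    return (a*w).sum()/w.sum(),list(zip(a[::4],g[::4].astype(int)))
E
python3 - <<'E'
from h import *
c=(-.0013,-.0813);Z=.0025
m,p=mark('w2',c,Z);print(m,p)
for r in ((.036,.040),(.040,.044),(.044,.049)):
    g=polar('w2',c,.008+Z,*r,25,70).mean(0);print(r,25+.5*np.argmin(g))
print(*delta(Rtool(139.2),face([-.0018,-.0823,.1]))[:2])
E
```

```text
46.275324047849125 [(np.float64(25.0), np.int64(162)), (np.float64(27.0), np.int64(164)), (np.float64(29.0), np.int64(164)), (np.float64(31.0), np.int64(161)), (np.float64(33.0), np.int64(163)), (np.float64(35.0), np.int64(162)), (np.float64(37.0), np.int64(163)), (np.float64(39.0), np.int64(161)), (np.float64(41.0), np.int64(165)), (np.float64(43.0), np.int64(172)), (np.float64(45.0), np.int64(65)), (np.float64(47.0), np.int64(58)), (np.float64(49.0), np.int64(129)), (np.float64(51.0), np.int64(149)), (np.float64(53.0), np.int64(160)), (np.float64(55.0), np.int64(161)), (np.float64(57.0), np.int64(163)), (np.float64(59.0), np.int64(164)), (np.float64(61.0), np.int64(162)), (np.float64(63.0), np.int64(160)), (np.float64(65.0), np.int64(160)), (np.float64(67.0), np.int64(162)), (np.float64(69.0), np.int64(164))]
(0.036, 0.04) 45.5
(0.04, 0.044) 47.0
(0.044, 0.049) 47.0
[ 1.40080987e-03 -5.72276854e-04 -7.14108765e-01] [ 9.20519923 -2.80974302  9.76726758]
```

>>> jog_arm([
  [0,0,-0.102,0,0,0,0.6],
  [0,0,-0.102,0,0,0,0.6],
  [0,0,-0.102,0,0,0,0.6],
  [0,0,-0.102,0,0,0,0.6],
  [0,0,-0.102,0,0,0,0.6],
  [0,0,-0.102,0,0,0,0.6],
  [0,0,-0.102,0,0,0,0.6],
  [0,0,0,2.3,-0.7,2.0,0.6],
  [0,0,0,2.3,-0.7,2.0,0.6],
  [0,0,0,2.3,-0.7,2.0,0.6],
  [0,0,0,2.3,-0.7,2.0,0.6],
  [0,0,0,0,0,0,0.6],
])

```text
t: 11.17
tool_pos: [0.5227, 0.1575, 0.1611]
tool_rot: [1.774, 2.285, -0.908]
contact_force: [-1.0, 0.1, -1.0]
opening: 0.0514
```

Run:
```python
from h import *
st();print(*delta(Rtool(139.2),face([-.0018,-.0823,.037]))[:2])
```

```text
t 11.17 tcp@face mm [ -4.4 -86.3 110.7] ang 138.83 tilt 0.57 F face [-0.3 -0.9 -1. ] M face [ 0.002  0.315 -0.038] open 0.0514 q [ 0.34  0.25  1.64 -0.41  1.72  0.13]
[-0.00985166  0.00050521  0.006445  ] [-0.45476279  0.13076601  7.37367732]
```

>>> jog_arm([
  [-0.0098,0,0.0064,0,0,0,0.6],
  [0,0,0,-0.45,0.13,0,0.6],
  [0,0,0,0,0,1.5,0.6],
  [0,0,0,0,0,1.5,0.6],
  [0,0,0,0,0,1.5,0.6],
  [0,0,0,0,0,1.2,0.6],
  [0,0,0,0,0,0.8,0.6],
  [0,0,0,0,0,0.4,0.6],
  [0,0,0,0,0,0,0.6],
  [0,0,0,0,0,0,0.6],
])

```text
t: 12.0
tool_pos: [0.5125, 0.1182, 0.112]
tool_rot: [1.779, 2.272, -0.88]
contact_force: [0.4, -0.2, -0.0]
opening: 0.0513
```

Run:
```python
from h import *
st();print(*delta(Rtool(139.2),face([-.0018,-.0823,.037]))[:2])
```

```text
t 12.0 tcp@face mm [ -0.  -77.7  47.8] ang 139.57 tilt 0.56 F face [ 0.   0.4 -0. ] M face [ 0.023  0.289 -0.02 ] open 0.0513 q [ 0.29  0.24  1.74 -0.43  1.6   0.13]
[ 0.00969256 -0.00025002 -0.00644925] [ 0.43603158 -0.23411017  1.07665454]
```

>>> jog_arm([
  [0.0097,0,-0.0064,0.43,-0.23,0,0.6],
  [0,0,0,0,0,0.6,0.6],
  [0,0,0,0,0,0.47,0.6],
  [0,0,0,0,0,0,0.6],
  [0,0,0,0,0,0,0.6],
  [0,0,0,0,0,0,0.6],
])

```text
t: 12.5
tool_pos: [0.5063, 0.1161, 0.1022]
tool_rot: [1.777, 2.278, -0.893]
contact_force: [0.0, 0.7, 1.2]
opening: 0.0512
```

Run:
```python
from h import *
st();print(*delta(Rtool(139.2),face([-.0018,-.0823,.037]))[:2])
```

```text
t 12.5 tcp@face mm [ -1.8 -82.3  37. ] ang 139.2 tilt 0.01 F face [ 0.2 -0.3  1.4] M face [ 0.046  0.241 -0.021] open 0.0512 q [ 0.29  0.24  1.75 -0.43  1.59  0.13]
[-9.24349358e-05 -2.25769164e-04  6.11178814e-05] [-0.00360907 -0.00274351  0.00107535]
```

>>> jog_arm([
  [0,0,0,0,0,0,0.3],
  [0,0,0,0,0,0,0],
  [0,0,0,0,0,0,0],
  [0,0,0,0,0,0,0],
  [0,0,0,0,0,0,0],
  [0,0,0,0,0,0,0],
  [0,0,0,0,0,0,0],
], grip_force=35)

```text
t: 13.08
tool_pos: [0.5061, 0.1162, 0.1026]
tool_rot: [1.777, 2.278, -0.894]
contact_force: [-3.3, -0.1, 3.6]
opening: 0.0114
```

```bash
python3 -c "from h import *;st()"
```

```text
t 13.08 tcp@face mm [ -1.6 -82.5  37.4] ang 139.21 tilt 0.04 F face [ 3.4 -2.9  2.1] M face [-0.489 -0.167 -0.062] open 0.0114 q [ 0.29  0.24  1.75 -0.43  1.59  0.13]
```

>>> jog_arm([
  [0,0,0.05,0,0,0,0],
  [0,0,0.1,0,0,0,0],
  [0,0,0.1,0,0,0,0],
  [0,0,0.1,0,0,0,0],
  [0,0,0.1,0,0,0,0],
  [0,0,0.1,0,0,0,0],
  [0,0,0.1,0,0,0,0],
  [0,0,0.1,0,0,0,0],
  [0,0,0,0,0,0,0],
])

```text
t: 13.83
tool_pos: [0.5055, 0.1163, 0.1027]
tool_rot: [2.345, 1.379, -0.724]
contact_force: [-5.4, 1.2, 6.3]
opening: 0.0112
```

```bash
python3 -c "from h import *;st()"
```

```text
t 13.83 tcp@face mm [ -1.4 -83.1  37.4] ang 182.35 tilt 0.14 F face [ 4.7 -5.4  4.4] M face [-0.761 -0.379 -0.072] open 0.0112 q [ 0.29  0.24  1.75 -0.43  1.59  0.89]
```

>>> jog_arm([
  [0,0,0.1,0,0,0,0],
  [0,0,0.1,0,0,0,0],
  [0,0,0.1,0,0,0,0],
  [0,0,0.1,0,0,0,0],
  [0,0,0.1,0,0,0,0],
  [0,0,0.1,0,0,0,0],
  [0,0,0.1,0,0,0,0],
  [0,0,0.07,0,0,0,0],
  [0,0,0,0,0,0,0],
  [0,0,0,0,0,0,0],
])

```text
t: 14.67
tool_pos: [0.5051, 0.1167, 0.1026]
tool_rot: [2.574, 0.384, -0.478]
contact_force: [-6.2, 2.4, 5.1]
opening: 0.0115
```

```bash
python3 -c "from h import *;st()"
```

```text
t 14.67 tcp@face mm [ -1.6 -83.7  37.3] ang 226.26 tilt 0.2 F face [ 3.5 -6.6  3.8] M face [-1.02  -0.294 -0.055] open 0.0115 q [ 0.29  0.24  1.75 -0.43  1.6   1.65]
```

>>> jog_arm([
  [0,0,0,-0.1,-0.1,0,0],
  [0,0,0,0,0,0,0],
  [0,0,0,0,0,0,0.6],
  [0,0,0,0,0,0,0.6],
  [0,0,0,0,0,0,0.6],
  [0,0,0,0,0,0,0.6],
  [0,0,0,0,0,-1,0.6],
  [0,0,0,0,0,-2.5,0.6],
  [0,0,0,0,0,-2.5,0.6],
  [0,0,0,0,0,-2.5,0.6],
  [0,0,0,-2,0,-1.5,0.6],
  [0,0,0,-2,0,-1.5,0.6],
])

```text
t: 15.67
tool_pos: [0.4993, 0.1693, 0.2139]
tool_rot: [2.575, 0.385, -0.472]
contact_force: [-0.2, -0.5, -0.8]
opening: 0.0512
```

>>> jog_arm([
  [0,0,0,-2,0,0,0.6],
  [0,0,0,0,0,0,0.6],
  [0,0,0,0,0,0,0.6],
  [0,0,0,0,0,0,0.6],
  [0,0,0,0,0,0,0.6],
])

```text
t: 16.08
tool_pos: [0.4809, 0.1647, 0.2193]
tool_rot: [2.574, 0.385, -0.475]
contact_force: [0.8, -0.5, -0.3]
opening: 0.0511
```

Run:
```python
from h import *
st();shot('wrist','w3')
im,P=cloud('w3');L=(P-C)@B
m=(abs(L[...,0])<.07)&(abs(L[...,1])<.17)
f=L[m&(abs(L[...,2])<.006)];Z=np.median(f[:,2]);print('face z',Z,len(f))
k=L[m&(L[...,2]>.037)&(L[...,2]<.046)&(L[...,1]<-.04)&(L[...,1]>-.125)]
r=cv2.minAreaRect(k[:,:2].astype(np.float32)*1000);print(len(k),r)
c=np.array(r[0])/1000;print(mark('w3',c,Z)[0])
S=6000
def crop(h):
    hh=290;cc,rr=np.meshgrid(np.arange(-hh,hh),np.arange(-hh,hh))
    Lq=np.stack([-.0013-rr/S,-.0815-cc/S,np.full(cc.shape,h+Z)],-1);uv=proj('w3',Lq@B.T+C).astype(np.float32)
    return cv2.remap(cv2.imread('pics/w3.png'),uv[...,0],uv[...,1],cv2.INTER_CUBIC)
cv2.imwrite('pics/w3r.png',crop(.008))
```

```text
t 16.08 tcp@face mm [  39.1 -126.8  151.3] ang 226.27 tilt 0.08 F face [-0.1  0.9 -0.3] M face [ 0.007  0.282 -0.014] open 0.0511 q [ 0.38  0.11  1.69 -0.4   1.81  1.65]
face z 0.0023729374962109364 38679
859 ((-1.7217016220092773, -82.06765747070312), (11.526256561279297, 42.51495361328125), 44.266910552978516)
45.41069428276483
```

View pics/w3r.png

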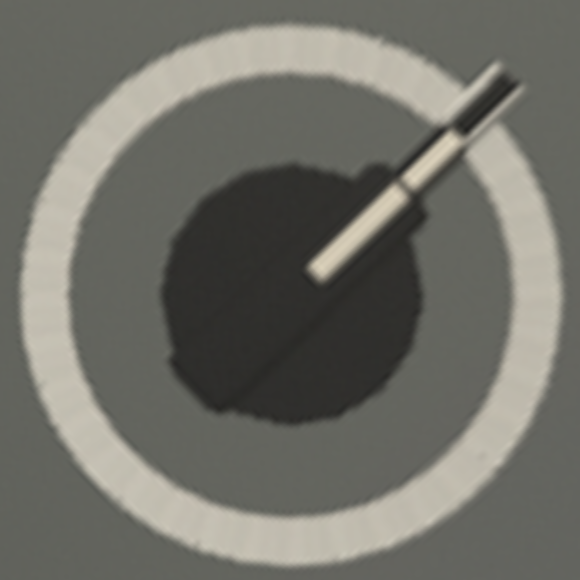

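```bash
cat > prof.py <<'E'
from h import *
import sys
f=sys.argv[1];Z=.0024
# ring centre at h=2mm: fit ellipse to outer/inner ring edges in rectified picture
S=6000;hh=320;cc,rr=np.meshgrid(np.arange(-hh,hh),np.arange(-hh,hh))
Lq=np.stack([-.0013-rr/S,-.0815-cc/S,np.full(cc.shape,.002+Z)],-1);uv=proj(f,Lq@B.T+C).astype(np.float32)
g=cv2.cvtColor(cv2.remap(cv2.imread(f'pics/{f}.png'),uv[...,0],uv[...,1],cv2.INTER_CUBIC),cv2.COLOR_BGR2GRAY)
m=(g>145).astype(np.uint8);n,lab,s,_=cv2.connectedComponentsWithStats(m);big=1+np.argmax([s[i,4] if 300<s[i,2]<620 else 0 for i in range(1,n)])
h=(lab==big).astype(np.uint8);cs,hi=cv2.findContours(h,cv2.RETR_CCOMP,cv2.CHAIN_APPROX_NONE)
cs=sorted(cs,key=len)[-2:]
es=[]
for q in cs:
    e=cv2.fitEllipseAMS(cv2.convexHull(q)) if False else cv2.fitEllipse(q);es.append(e)
    print('ellipse',np.round(e[0],1),np.round(np.array(e[1])/S*1e3,1))
ce=np.mean([e[0] for e in es],0)-hh;ax=(-.0013-ce[1]/S,-.0815-ce[0]/S);print('axis',np.round(np.array(ax)*1e3,2))
def lat(h,r0,r1,th,bright,w=5):
    # lateral offset (mm, + = clockwise) of the line about direction th, thresholded centroid per radius
    t=np.radians(th);r=np.arange(r0,r1,.5)/1e3;o=np.arange(-w,w,.1)/1e3;O,Rr=np.meshgrid(o,r)
    L=np.stack([ax[0]+Rr*np.cos(t)-O*np.sin(t),ax[1]-Rr*np.sin(t)-O*np.cos(t),np.full(O.shape,h+Z)],-1)
    uv=proj(f,L@B.T+C).astype(np.float32)
    g=cv2.cvtColor(cv2.remap(np.load(f'pics/{f}.npz')['im'],uv[...,0],uv[...,1],cv2.INTER_CUBIC),cv2.COLOR_RGB2GRAY).astype(float)
    v=g if bright else 255-g
    lo,hi=v.min(1,keepdims=True),v.max(1,keepdims=True);wt=np.clip(v-(lo+hi)/2,0,None)
    off=(wt*o).sum(1)/wt.sum(1)*1e3
    return r*1e3,off
th=float(sys.argv[2])
for nm,a in dict(barline=(.040,6,18,th,True,3),ptrline=(.020,25,33,th,True,2.5),mark=(.008,40,47,th,False,3)).items():
    r,o=lat(*a);print(nm,'lateral mm',o.round(2)[::2],'deg',np.degrees(np.median(o/r)).round(2), 'slope deg',np.degrees(np.polyfit(r,o,1)[0]).round(2))
E
python3 prof.py w3 45.7
```

```text
ellipse [322.8 322.4] [86.1 87.6]
axis [ -1.7  -81.96]
barline lateral mm [0.23 0.24 0.24 0.26 0.26 0.27 0.28 0.29 0.3  0.3  0.32 0.33] deg 1.37 slope deg 0.52
ptrline lateral mm [0.26 0.27 0.28 0.29 0.3  0.31 0.31 0.32] deg 0.59 slope deg 0.49
mark lateral mm [-0.12 -0.15 -0.14 -0.13 -0.12 -0.12 -0.11] deg -0.17 slope deg 0.37
```

>>> jog_arm([
  [0,0,-0.1,0,0,-1,0.6],
  [0,0,-0.1,0,0,-1,0.6],
  [0,0,-0.1,0,0,-1,0.6],
  [0,0,-0.1,0,0,-1,0.6],
  [0,0,-0.1,0,0,0,0.6],
  [0,0,-0.1,0,0,0,0.6],
  [0,0,-0.1,0,0,0,0.6],
  [0,0,-0.1,0,0,0,0.6],
  [0,0,0,0,3,0,0.6],
  [0,0,0,0,3,0,0.6],
  [0,0,0,0,0,0,0.6],
  [0,0,0,0,0,0,0.6],
])

```text
t: 17.13
tool_pos: [0.5452, 0.1571, 0.2521]
tool_rot: [2.329, 1.42, -0.733]
contact_force: [-0.0, -0.1, -0.1]
opening: 0.0512
```

```bash
python3 - <<'E'
from h import *
st();[shot(*a) for a in(('wrist','w4'),('top','top4'),('scene','scene4'))]
im,P=cloud('w4');L=(P-C)@B
m=(abs(L[...,0])<.07)&(abs(L[...,1])<.17)
for s in(1,-1):
    k=L[m&(L[...,2]>.037)&(L[...,2]<.046)&(L[...,1]*s>.04)&(L[...,1]*s<.125)]
    if len(k)>20: print(s,len(k),cv2.minAreaRect(k[:,:2].astype(np.float32)*1000))
a,b=np.load('pics/top0.npz')['im'].astype(int),np.load('pics/top4.npz')['im'].astype(int)
d=abs(a-b).max(2)>40
cv2.imwrite('pics/chk.png',np.vstack([cv2.imread('pics/w4.png')[:300],np.hstack([cv2.imread('pics/scene4.png')[100:300,100:420],np.repeat((d[60:260,120:440]*255).astype(np.uint8)[...,None],3,2)])]))
E
python3 prof.py w4 45.7
```

```text
t 17.13 tcp@face mm [ 39.8 -66.  190.9] ang 180.51 tilt 0.16 F face [ 0.   0.  -0.1] M face [-0.022  0.274 -0.017] open 0.0512 q [ 0.33  0.2   1.53 -0.43  1.85  0.78]
1 1054 ((-2.307924270629883, 81.64613342285156), (55.8939094543457, 14.631904602050781), 10.197223663330078)
-1 615 ((-1.5885696411132812, -81.41744995117188), (11.803781509399414, 43.607383728027344), 43.54045486450195)
ellipse [318.5 326.7] [86.1 87.1]
axis [ -2.41 -81.25]
barline lateral mm [0.16 0.18 0.21 0.2  0.2  0.22 0.25 0.24 0.24 0.26 0.28 0.28] deg 1.12 slope deg 0.6
ptrline lateral mm [-0.27  0.27  0.47  0.37  0.4   0.4   0.4   0.43] deg 0.76 slope deg 3.1
mark lateral mm [-0.55 -0.15 -0.15 -0.24 -0.25 -0.25 -0.23] deg -0.31 slope deg 0.62
```

View pics/chk.png

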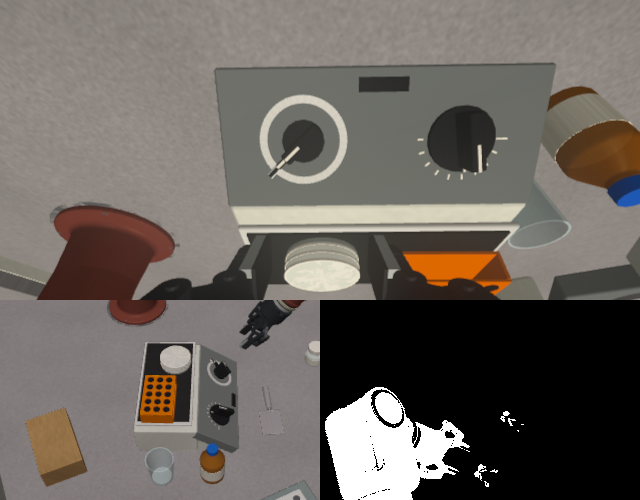

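```bash
python3 -c "from h import *;st();print(ctrl.finish_job())"
```

```text
t 17.28 tcp@face mm [ 39.7 -67.6 191.5] ang 180.41 tilt 0.07 F face [-0.2  0.4  0.7] M face [ 0.024  0.265 -0.009] open 0.0513 q [ 0.33  0.2   1.53 -0.43  1.85  0.78]
the job is handed in; nothing more can be done
None
```

Both controls are set and let go of, and I handed the job in at 17.3 s with the gripper open and clear of everything.

- **Speed dial:** I turned it anticlockwise until the stop pushed back with about 1.2 N m. I then turned it clockwise four clicks and released it. Two wrist views after release put the dial at about 80° from the stop, and four clicks is 80°.
- **Timer knob:** I gripped it and turned it clockwise by 87°, then released it. The pointer reads about 46.2° (45.7 to 46.5° depending on the method). The raised mark reads about 45.6° (45.4 to 46.3° across views).
- **Checks that disagreed:** Sideways offsets suggest the pointer is 0.6 to 1° (about 0.5 mm) clockwise of the mark. The direction of the mark's own line agrees with the pointer. I judged it lined up and did not grip it again. The wrist camera also put the console face about 2.4 mm higher than the fixed cameras did, which is near the calibration limit; I allowed for it.
- **Surroundings:** Comparing the overhead picture before and after, only the arm and the two controls changed. The glassware, racks and other things were not moved.

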